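# Hold a mounting block over its glue recess

## Robot

A 6-joint arm with a two-finger parallel gripper is mounted at the origin on a cart in front of the work surface, level with it; the furniture and walls round the work are solid. World frame = base frame: x ahead of the robot, y to its left, z up, the work surface at z = 0. Lengths are in m, angles in degrees, forces in N, time in s.
With the tool pointing down it reaches from about 0.25 to 0.775 m from the base axis. Payload 8.9 kg.
Tool frame: the origin (TCP) lies at the very end of the fingers, on their centre line; the grasp point (between the pads) lies 19 mm behind it; z points along the fingers, y is the line along which they close (so a half turn about z gives the same grasp; the last joint's range is limited). The gripper opens to 85 mm and grips with 20 to 120 N. Pads are 22 mm wide; open, the fingers measure 114 mm over their backs; the gripper's body (76 mm by 85 mm) begins 54 mm behind the grasp point. The pads swing forward as they close: fully open they stand 13 mm farther back than shut.
Start: joints at [61.117, 16.656, -8.789, 64.555, 0, 82.019], TCP at [0.187, 0.49, 0.208] pointing down, gripper open.
Joint ranges: [-144.48, 144.48], [-52.06, 99.96], [-74.48, 78.29], [-112.23, 115.85], [-86.99, 84.42], [-180, 180]. Speed limits (degrees/s): [127.2, 127.2, 159.86, 180, 180, 180].

## Interface

Orientations are given as [roll, pitch, yaw] about the fixed x, y, z axes, in that order (R = Rz(yaw) Ry(pitch) Rx(roll)).
In Python, from plant import manip gives the robot as it stands.
- The arm moves only by the tool servo_tool, never from a script. Its argument "rows" is a list of rows, each a list of 3 entries, a list of its own where there are three numbers: the shift along the tool's x, y, z as a fraction of full scale, then the turn, a rotation vector about the tool's x, y, z as a fraction of full scale, then the opening, from 0 (shut) to 1 (fully open). In form: [[[tx, ty, tz], [wx, wy, wz], grip], ...]. A call has 1 to 8 rows; each row is the pose to reach, as a shift and turn from the pose commanded when the call began, along the tool's axes at that moment; what a row does not reach only later rows make up. Full scale, the value 1, is 0.3 m for a shift and 90 degrees for a turn. A row lasts 1/10 s, in which the tool goes at most 50 mm and 8.59 degrees, less where a joint would pass 70% of its speed; a pose out of reach is approached as far as the arm can. A call with a number of a shift or a turn outside -1 to 1 is refused whole. A call with a gripper value outside its range is refused whole. The fingers move at their own pace and stop on an object; "squeeze" is the grip in N (left out, the last holds). Time passes only in rows, so rows that repeat a pose let the fingers close. It gives the time, the measured TCP pose, the force, the opening and the grip force at its end, in the units of the state.
- manip.sense(): the state, without advancing time (a new reading comes with each control period).
- manip.grab_frame(name): name is "scene" or "side" or "wrist"; returns (picture, depth): 480x640x3 uint8, blue, green, red; 480x640 float32, m along the optical axis (not along the pixel's ray), 0 where there is no reading.
- manip.get_calibration(name): a dict with "vfov" (degrees; the focal length in pixels is half the picture's height over the tangent of half this angle, whatever the lens; pixels are square), "cx", "cy" (the principal point, pixels), "k1" (the pictures are not rectified: a ray, as slopes to the right and down, at radius r is drawn at 1 + k1 r^2 times it, then the intrinsics apply), "R" (3x3) and "t" (3): a world point X has camera coordinates R X + t; the wrist camera has in their place "hand_eye" (4x4, takes a point from camera to tool coordinates, whose origin is the TCP and whose axes are the flange's). Camera axes: x right, y down, z forward; pixel columns grow to the right and rows downward; lengths in m; the calibration is good to about 2 mm. A picture is of the moment at which its call begins: read the wrist's pose just before it. get_calibration takes no time and is no camera call.
- manip.finish_job(): hands the job in; it is judged then, once.
Trained networks look in the newest picture that a camera, given by its name, has taken for a name from the list of things; names that differ only in an ending like _2 or _b are one class to them, and where a whole thing is asked for, a point or a joint stands for the part that bears it (a point fixed in the world has none). Each returns a list of dicts, best first, with "confidence" (0 to 1); they miss things now and then, are a little off and sometimes report something else, mostly with a low value. They report only what shows in the picture. A call takes as long as a camera call. They do not tell look-alikes from the thing itself.
- manip.look_for(thing, camera): "xyz" ([x, y, z] in m, in the coordinates of the camera as it stood for that picture, good to about 4 mm: the middle of the surface that is visible of it).
- manip.masks_of(thing, camera): "region" (480x640 bool, what is visible of it).
The state is a dict: "time": time; "joints": joint angles; "joint_vel": joint speeds; "joint_torque": joint torques, N m; "tcp_pos": TCP position; "tool_rot": TCP orientation; "force": force on the tool from outside, world axes, zero at the start; "ft_torque": the same for the moment, N m; "opening": finger opening in m; "gripper_force": force on a finger pad.
Only numpy, scipy, OpenCV 4.12 (cv2) and the standard library are available. Lean on these libraries where they do the work, as an engineer would, in place of code of your own. Each camera call takes 0.05 s, during which the arm holds its last target. There are 200 camera calls.

## Task

The light wooden back panel of a relief lies in the glue-up jig: first swing the jig's turnbutton by its red pin, all the way, until its bar lies square across the edge of the panel and secures it. Then pick up the dark sawn hardwood block on the right-hand side of the bench (not those on the left), lift it higher than the glue bottle, carry it over the row of bottle, glass jar and mixing cup, and finish while still holding it: level, still, centred over the panel's recess with its long side along the recess's long side, its underside about one centimetre above the panel's face, so that I can brush glue in under it. Do not let the block touch the panel or the jig, and leave the bottle, jar, cup, sanding block and small carton where they stand.

Things in the scene. Friction and masses are not known exactly. Their poses are not given: they have to be found in the camera images.
- turnbutton (a joint): Hinge of the jig's aluminium turnbutton, upright axis through pivot. 0 rad = bar square across the panel's edge (secured; a stop is at -0.03), about 1.5 rad = bar swung off the panel and parallel to its edge (open; stop at 1.8). The value falls as the bar swings counter-clockwise seen from above. About 1 N at the pin turns it; it stays where it is left. It starts open.
- turn_pin (a point): Centre of the smooth upright round red plastic pin on the turnbutton, the thing to push or pinch from above: 12 mm diameter, standing 36 mm tall, from 18 mm below this point (the bar's top, about 42 mm above the bench) to 18 mm above it. It stands 47 mm from the pivot axis. Its axes turn with the bar: -y points from the pivot to the pin. The bar is 18 mm wide, 8 mm thick and passes 3.5 mm above the panel's face; its tip is 64 mm from the pivot.
- pivot (a point): Point on the turnbutton's pivot axis at the height of the top of the bar, fixed to the jig. Jig axes: the panel lies on its -y side. A screw head there stands 3 mm above the bar's top.
- jig: Plywood glue-up jig, fixed to the bench, 176 mm (x) by 296 mm (y), base board 12 mm thick, with low wooden fences (28 mm above the bench) on three sides of the panel and a dark spacer block on its +y side (33 mm above the bench) that carries the turnbutton. Origin on the bench under the middle of the panel's bed.
- recess (a point): Centre of the rectangular recess in the loose light wooden panel, at the level of the panel's upper face (30 mm above the bench). Panel 130 mm (x) by 190 mm (y), 18 mm thick, 0.5 kg, with about 2 mm play in the jig. Recess 53 mm (x) by 82 mm (y), 7 mm deep, dark floor. Axes are the panel's: z up, y along the recess's long side. With the turnbutton at 0 its red pin stands 80 mm away on the +y side, reaching to 48 mm above the panel's face.
- block_center (a point): Centre of the loose dark-brown sawn hardwood block, 75 mm (its x) by 46 mm (its y) by 40 mm high, about 0.09 kg, lying on the bench to the robot's right; half its height (20 mm) above its underside. It swaps places with the sanding block and the carton.
- sanding_block_center (a point): Centre of the light brown cork sanding block, 112 x 64 x 32 mm; leave it alone.
- carton_center (a point): Centre of the small white carton with dark bands, 45 x 60 x 60 mm; leave it alone.
- bottle_center (a point): Centre of the white glue bottle with blue label and red nozzle, 43 mm wide, 120 mm tall, standing in the row between the block and the jig; leave it alone.
- jar_center (a point): Centre of the open glass jar, 69 mm wide, 80 mm tall, standing in the same row; leave it alone.
- cup_center (a point): Centre of the clear mixing cup with yellow paint, 57 mm wide, 48 mm tall, light, standing in the same row; leave it alone. The row runs away from the robot along x at y about -0.06, in any order.
Things that resemble listed ones, but are neither listed nor needed, are in the scene too. Leave any orange or turquoise look-alike of the part that bears block_center alone.

How it is judged (in metres and radians):
On the way, in this order (a step that is already met when the one before it is completed fails the run):
1. the turnbutton secures the panel (within 0.2 rad of square), the block still on the bench (value of joint turnbutton below 0.2 rad and height (world z) of block_center below 0.03 m), for 0.1 s.
2. the block is held with its underside above the bottle's height (value of joint turnbutton below 0.2 rad and contact force between block and the fingers above 0.5 N and height (world z) of block_center above 0.14 m), for 0.1 s.
At the end, for the whole second after the job is handed in: Turnbutton within 0.2 rad of square, panel flat in the jig. The fingers alone hold the block, still: underside 3 to 21 mm above the panel, centre within 8 mm of the recess's, long sides within 0.12 rad, tilt under 0.1 rad, touching neither panel nor jig (value of joint turnbutton below 0.2 rad and contact force between block and the fingers above 0.5 N and contact force between block and panel below 0.2 N and contact force between block and jig below 0.2 N and z of block_center in the frame of recess between 0.023 and 0.041 m and horizontal distance between block_center and recess below 0.008 m and angle between the x axis of block_center and the y axis of recess, either way round below 0.12 rad and angle between block_center's own z axis and vertical below 0.1 rad and linear speed of block below 0.02 m/s and horizontal distance between recess and jig below 0.01 m and angle between recess's own z axis and vertical below 0.05 rad); the arm keeps its last pose, push and grip.
It fails at once if the block touches the panel or the jig (not (contact force between block and panel below 0.2 N and contact force between block and jig below 0.2 N)).
It fails at once if the block passes the row lower than the top of the bottle (world y of block_center between -0.09 and -0.02 m and height (world z) of block_center below 0.135 m).
It fails at once if the bottle, jar or cup is moved more than 25 mm (distance of any of bottle_center, jar_center, cup_center from where it was at the start of the episode above 0.025 m).
It fails at once if the sanding block or the carton is moved more than 25 mm (distance of any of sanding_block_center, carton_center from where it was at the start of the episode above 0.025 m).
It also fails if it takes over 58 s, if anything falls off the work surface, if the arm or the gripper's body presses on something with over 40 N, if the wrist force passes 120 N, or if a joint passes its speed limit or range.

## Working session

There is one attempt and no reset: what is moved stays moved. The work goes in short steps, Python scripts to look and compute and a tool call to move; the robot and the scene stay as the last step left them, time stands still between calls to the robot, and variables do not carry over. Pictures are saved under pics/ and viewed, at most 10 in all, crops included, and the job is handed in when it is done.

Besides the shell and the picture viewer there is one more tool, called after "Call:" as a command line: name --argument value ..., lists and objects as JSON in quotes. servo_tool: Moves the arm, as the interface text tells. Shift numbers are shares of 0.3 m and turn numbers shares of 90 degrees, none past 1 either way. Its arguments: {"type":"object","properties":{"rows":{"type":"array"},"squeeze":{"type":"number"}},"required":["rows"]}

```bash
mkdir -p pics
cat > h.py <<'E'
import numpy as np, cv2
from plant import manip
from scipy.spatial.transform import Rotation as Ro
def cam(n):
    c=manip.get_calibration(n); f=240/np.tan(np.radians(c['vfov'])/2)
    if 'R' in c: R=np.array(c['R']).T; t=-R@np.array(c['t'])
    else:
        s=manip.sense(); T=np.array(c['hand_eye']); Rt=Ro.from_euler('xyz',s['tool_rot'],degrees=True).as_matrix()
        R=Rt@T[:3,:3]; t=Rt@T[:3,3]+np.array(s['tcp_pos'])
    return c,f,R,t
def px2w(C,u,v,d):
    c,f,R,t=C
    x=(np.asarray(u,float)-c['cx'])/f; y=(np.asarray(v,float)-c['cy'])/f; a,b=x,y
    for _ in range(15):
        k=1+c['k1']*(a*a+b*b); a,b=x/k,y/k
    return np.stack([a*d,b*d,d*np.ones_like(a)],-1)@R.T+t
def maskpts(C,m,dep):
    v,u=np.nonzero(m&(dep>0)); return px2w(C,u,v,dep[v,u])
E
python3 - <<'E'
from h import *
for n in ['scene','side']:
    C=cam(n); p,d=manip.grab_frame(n); cv2.imwrite(f'pics/{n}0.png',p); np.save(f'{n}0.npy',d)
    for th in ['turn_pin','pivot','jig','recess','block_center','sanding_block_center','carton_center','bottle_center','jar_center','cup_center']:
        for r in manip.look_for(th,n)[:3]:
            print(n,th,round(r['confidence'],2),np.round(C[2]@np.array(r['xyz'])+C[3],3))
print(manip.sense())
E
```

```text
scene turn_pin 0.74 [0.501 0.294 0.041]
scene jig 0.66 [0.486 0.18  0.025]
scene recess 0.93 [0.516 0.163 0.027]
scene block_center 0.97 [ 0.436 -0.22   0.04 ]
scene block_center 0.94 [ 0.323 -0.194  0.038]
scene block_center 0.85 [ 0.329 -0.351  0.041]
scene sanding_block_center 0.82 [ 0.523 -0.359  0.034]
scene sanding_block_center 0.16 [ 0.592 -0.196  0.054]
scene carton_center 0.7 [ 0.434 -0.22   0.038]
scene carton_center 0.66 [ 0.591 -0.196  0.052]
scene bottle_center 0.73 [ 0.4   -0.06   0.058]
scene jar_center 0.72 [ 0.632 -0.08   0.046]
scene cup_center 0.6 [ 0.541 -0.054  0.033]
scene cup_center 0.35 [0.501 0.298 0.04 ]
side jig 0.65 [0.512 0.096 0.029]
side recess 0.8 [0.521 0.158 0.032]
side recess 0.6 [ 0.45  -0.236  0.035]
side recess 0.24 [ 0.606 -0.219  0.045]
side block_center 0.91 [ 0.34  -0.367  0.037]
side block_center 0.8 [ 0.453 -0.235  0.037]
side block_center 0.65 [ 0.332 -0.205  0.031]
side sanding_block_center 0.95 [ 0.538 -0.375  0.037]
side carton_center 0.83 [ 0.607 -0.214  0.047]
side carton_center 0.16 [0.511 0.094 0.03 ]
side bottle_center 0.78 [ 0.415 -0.065  0.051]
side jar_center 0.78 [ 0.645 -0.096  0.061]
side cup_center 0.66 [ 0.537 -0.067  0.037]
{'time': 1.1, 'joints': array([ 6.11175352e+01,  1.66554562e+01, -8.78832607e+00,  6.45564093e+01,
       -6.37753252e-04,  8.20205466e+01]), 'joint_vel': array([ 0.07162105,  0.02089991,  0.02191352, -0.03776502, -0.05241255,
        0.00814924]), 'joint_torque': array([ 1.18282045e-03, -5.37035537e+01,  3.31641304e+01,  1.98456073e-03,
       -3.94841152e-05, -3.17082936e-05]), 'tcp_pos': array([0.18729608, 0.490451  , 0.2081145 ]), 'tool_rot': array([-1.79999722e+02,  6.04987011e-04,  1.59096989e+02]), 'force': array([-0.24825911, -0.29383022,  0.5704856 ]), 'ft_torque': array([0.00088748, 0.01277107, 0.05699384]), 'gripper_force': 0.0, 'opening': 0.08551654219261011}
```

View pics/scene0.png

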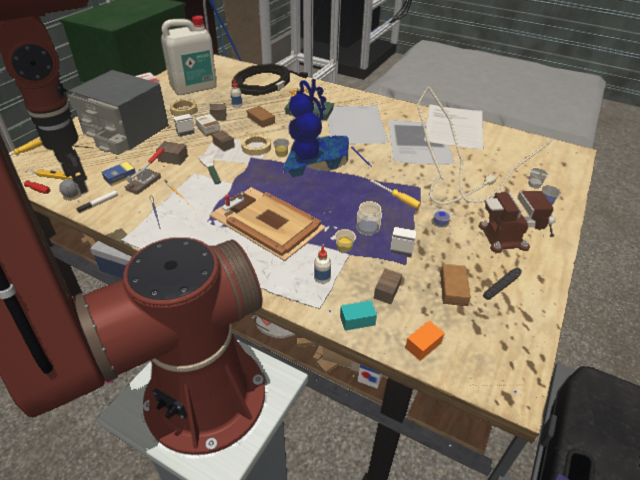

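View pics/side0.png

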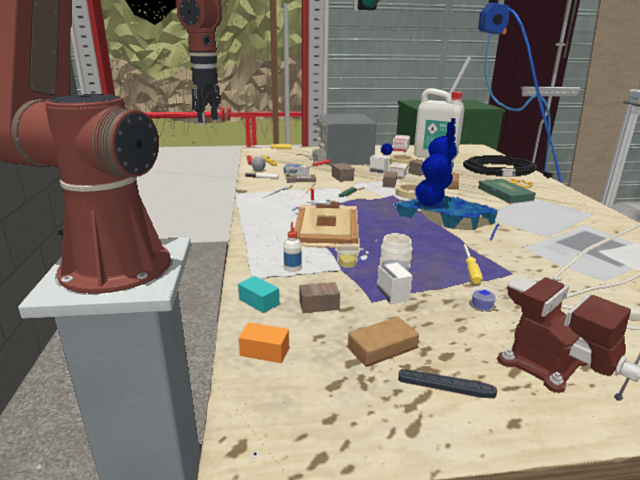

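Candidates for the block, scene pixels: dark sawn brown (388,285), turquoise (358,315), orange (425,340), cork (455,284) and loose brown ones on the left (172,152). The dark brown one at (388,285), right-hand side, fits. In the side view it is at (320,297). The pin is near (237,200) in scene. I'll confirm the block in a crop and go above the jig.

```bash
cat >> h.py <<'E'
def rel(p,yaw,base=None):
    s=manip.sense(); bp,br=(s['tcp_pos'],s['tool_rot']) if base is None else base
    R=Ro.from_euler('xyz',br,degrees=True); Rt=Ro.from_euler('xyz',[180,0,yaw],degrees=True)
    print('shift',np.round(R.inv().apply(np.array(p)-bp)/.3,3),'turn',np.round((R.inv()*Rt).as_rotvec(degrees=True)/90,3))
E
python3 - <<'E'
from h import *
p=cv2.imread('pics/scene0.png'); cv2.imwrite('pics/crop1.png',cv2.resize(p[255:365,325:485],None,fx=4,fy=4,interpolation=cv2.INTER_CUBIC))
print(manip.get_calibration('wrist'))
rel([.45,.25,.30],180)
E
```

```text
{'vfov': 60.75905966029495, 'cx': 324.84335751404416, 'cy': 238.99225162265452, 'k1': -0.09102959495715908, 'hand_eye': array([[-1.76334275e-03, -9.64355461e-01, -2.64604299e-01,
         6.71886811e-02],
       [ 9.99997204e-01, -2.11735406e-03,  1.05268181e-03,
         7.97455478e-05],
       [-1.57542044e-03, -2.64601703e-01,  9.64356499e-01,
        -1.66206193e-01],
       [ 0.00000000e+00,  0.00000000e+00,  0.00000000e+00,
         1.00000000e+00]])}
shift [-1.104 -0.436 -0.306] turn [-0.     0.    -0.232]
```

View pics/crop1.png

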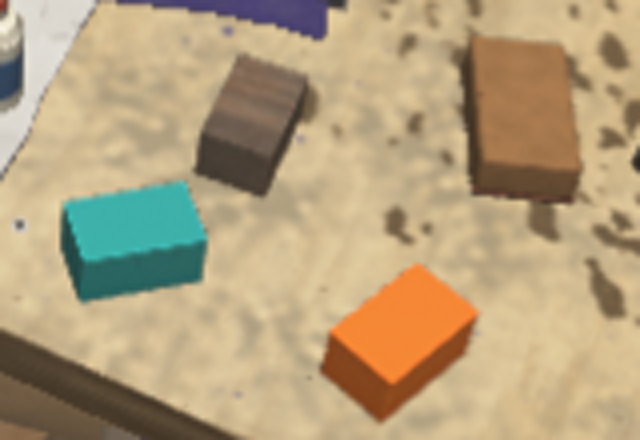

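The crop shows the dark sawn grain on the block at crop (250,120), with turquoise, orange and cork clearly distinct. Moving above the jig.

Call:
servo_tool --rows '[[[-1.0,-0.43,-0.35],[0,0,-0.232],1],[[-1.0,-0.43,-0.35],[0,0,-0.232],0.2],[[-1.0,-0.43,-0.35],[0,0,-0.232],0.2],[[-1.0,-0.43,-0.35],[0,0,-0.232],0.2],[[-1.0,-0.43,-0.35],[0,0,-0.232],0.2],[[-1.0,-0.43,-0.35],[0,0,-0.232],0.2],[[-1.0,-0.43,-0.35],[0,0,-0.232],0.2],[[-1.0,-0.43,-0.35],[0,0,-0.232],0.2]]' --squeeze 20

```text
time: 1.9
tcp_pos: [0.4257, 0.2597, 0.3146]
tool_rot: [180.0, 0.2, 179.7]
force: [0.2, 0.0, -0.3]
opening: 0.0171
gripper_force: 0.0
```

Call:
servo_tool --rows '[[[0,0,0],[0,0,0],0.2],[[0,0,0],[0,0,0],0.2],[[0,0,0],[0,0,0],0.2]]'

```text
time: 2.2
tcp_pos: [0.4205, 0.2637, 0.3128]
tool_rot: [-180.0, -0.0, -179.9]
force: [0.1, -1.3, -0.3]
opening: 0.0169
gripper_force: 0.0
```

Run:
```python
from h import *
s=manip.sense(); print(s['tcp_pos'],s['tool_rot'],s['opening'],s['joints'])
C=cam('wrist'); p,d=manip.grab_frame('wrist'); cv2.imwrite('pics/w1.png',p); np.save('w1.npy',d)
for th in ['turn_pin','recess','jig','turnbutton']:
    try:
        for r in manip.masks_of(th,'wrist')[:2]:
            P=maskpts(C,r['region'],d); v,u=np.nonzero(r['region'])
            z=np.percentile(P[:,2],80); 
            print(th,r['confidence'],len(P),u.mean(),v.mean(),np.round(np.median(P,0),4),np.round(P.min(0),3),np.round(P.max(0),3))
            if th=='recess': print(cv2.minAreaRect((P[:,:2]*1000).astype(np.float32)))
        for r in manip.look_for(th,'wrist')[:2]: print('  lf',r['confidence'],np.round(C[2]@np.array(r['xyz'])+C[3],4))
    except Exception as e: print(th,e)
```

```text
[0.42048897 0.26370801 0.31276536] [-1.79994423e+02 -4.55428686e-02 -1.79922780e+02] 0.016945879124627736 [2.36385722e+01 1.15038488e+01 2.55171780e-02 7.85656436e+01
 1.30931554e-02 2.35613451e+01]
turn_pin 0.97 763 357.0013020833333 266.52734375 [0.4969 0.3002 0.0423] [0.477 0.284 0.036] [0.547 0.315 0.08 ]
  lf 0.63 [0.4976 0.3004 0.0401]
  lf 0.56 [ 0.6405 -0.0615  0.0524]
recess 0.56 15223 238.55501734633762 266.18092557439286 [0.5091 0.1587 0.0301] [0.439 0.065 0.01 ] [0.598 0.27  0.034]
((519.5458984375, 167.77389526367188), (189.7483367919922, 133.7432098388672), 80.1246566772461)
  lf 0.9 [0.5102 0.157  0.0299]
jig 0.89 14117 277.8756695799267 255.87933464899916 [0.4895 0.2484 0.0276] [0.409 0.031 0.003] [0.632 0.353 0.351]
jig 0.34 2018 63.90913580246914 288.5525925925926 [ 0.539  -0.0574  0.0317] [ 0.509 -0.111  0.006] [ 0.579 -0.023  0.05 ]
  lf 0.87 [0.49   0.2554 0.0265]
  lf 0.56 [ 0.405  -0.0421  0.0691]
turnbutton 0.56 836 356.8347205707491 267.01307966706304 [0.4981 0.3001 0.0421] [0.477 0.283 0.033] [0.548 0.316 0.08 ]
turnbutton 0.46 13386 279.5833519137867 255.62853957636565 [0.4896 0.2531 0.0277] [0.409 0.032 0.003] [0.628 0.351 0.347]
  lf 0.6 [0.4981 0.2992 0.0466]
```

View pics/w1.png

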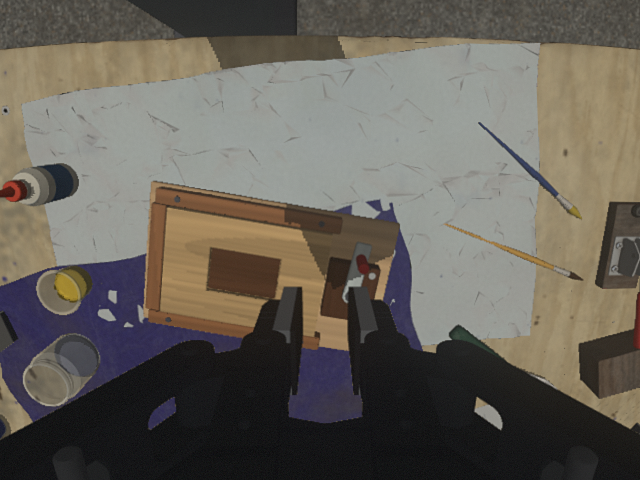

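The wrist picture shows the panel with its recess centred near (243,272), the red pin near (363,263) and the bar running (360,245)–(350,298), parallel to the panel edge (open). Refining by colour and depth.

```bash
cat > m.py <<'E'
from h import *
def recess(C,p,d):
    v,u=np.mgrid[0:480,0:640]; W=px2w(C,u.ravel(),v.ravel(),d.ravel()).reshape(480,640,3)
    hsv=cv2.cvtColor(p,cv2.COLOR_BGR2HSV)
    return W,hsv
E
python3 - <<'E'
from m import *
p=cv2.imread('pics/w1.png'); d=np.load('w1.npy'); C=cam('wrist'); W,hsv=recess(C,p,d)
red=((hsv[...,0]<6)|(hsv[...,0]>172))&(hsv[...,1]>140)&(hsv[...,2]>60)
red[:230]=0;red[300:]=0;red[:,:335]=0;red[:,390:]=0
P=W[red]; print('pin',len(P)); 
for lo,hi in[(.04,.06),(.06,.075),(.075,.09)]:
    q=P[(P[:,2]>lo)&(P[:,2]<hi)]; print(lo,len(q),q.mean(0) if len(q) else '')
# grey bar
g=(hsv[...,1]<50)&(W[...,2]>.036)&(W[...,2]<.05); g[:230]=0;g[305:]=0;g[:,:335]=0;g[:,390:]=0
q=W[g]; print('bar',len(q),np.median(q,0),cv2.minAreaRect((q[:,:2]*1000).astype(np.float32)))
# recess floor: seeded at (243,272)
print('z floor',W[272,243],'face',W[240,180], hsv[272,243],hsv[240,180])
fl=cv2.inRange(hsv,(0,0,0),(180,255,255)); dark=(hsv[...,2]<(int(hsv[272,243,2])+int(hsv[240,180,2]))//2).astype(np.uint8)
n,l=cv2.connectedComponents(dark[200:320,160:315]); m=np.zeros((480,640),bool); m[200:320,160:315]=l==l[72,83]
q=W[m]; print('rec',m.sum(),cv2.minAreaRect((q[:,:2]*1000).astype(np.float32)),np.median(q[:,2]))
E
```

```text
pin 120
0.04 14 [0.49096892 0.30286688 0.05489158]
0.06 17 [0.49127137 0.30186378 0.06755084]
0.075 87 [0.49553812 0.30350409 0.07802006]
bar 613 [0.51195229 0.29776135 0.04216643] ((515.0769653320312, 298.6705627441406), (18.313840866088867, 73.17942810058594), 76.38355255126953)
z floor [0.51959592 0.16673257 0.02446559] face [0.47849265 0.09697758 0.03047018] [ 12 138  76] [ 18 113 162]
rec 4168 ((461.0624084472656, 190.8601531982422), (116.79329681396484, 230.82232666015625), 82.40341186523438) 0.024912038797289232
```

Run:
```python
from h import *
b=([.42,.263,.313],[180,0,180])
rel([.4955,.303,.10],166.4); rel([.4955,.303,.05],166.4)
pv=np.array([.5415,.292])
def pt(a): return [*(pv+.047*np.array([np.cos(np.radians(a)),np.sin(np.radians(a))])),.05]
A=166.4+np.arange(0,97,8)
for k in (0,6):
    for a in A[k+1:k+7]: rel(pt(a),a,(pt(A[k]),[180,0,A[k]]))
```

```text
shift [-0.247  0.133  0.71 ] turn [-0.    -0.     0.151]
shift [-0.247  0.133  0.877] turn [-0.    -0.     0.151]
shift [-0.002 -0.022 -0.   ] turn [ 0.     0.    -0.089]
shift [-0.006 -0.043 -0.   ] turn [-0.     0.    -0.178]
shift [-0.014 -0.064 -0.   ] turn [-0.     0.    -0.267]
shift [-0.024 -0.083 -0.   ] turn [-0.     0.    -0.356]
shift [-0.037 -0.101 -0.   ] turn [-0.     0.    -0.444]
shift [-0.052 -0.116 -0.   ] turn [-0.     0.    -0.533]
shift [-0.002 -0.022 -0.   ] turn [ 0.     0.    -0.089]
shift [-0.006 -0.043 -0.   ] turn [ 0.     0.    -0.178]
shift [-0.014 -0.064 -0.   ] turn [-0.     0.    -0.267]
shift [-0.024 -0.083 -0.   ] turn [ 0.     0.    -0.356]
shift [-0.037 -0.101 -0.   ] turn [ 0.     0.    -0.444]
shift [-0.052 -0.116 -0.   ] turn [ 0.     0.    -0.533]
```

Call:
servo_tool --rows '[[[-0.247,0.133,0.4],[0,0,0.151],0.4],[[-0.247,0.133,0.4],[0,0,0.151],0.4],[[-0.247,0.133,0.4],[0,0,0.151],0.4],[[-0.247,0.133,0.6],[0,0,0.151],0.4],[[-0.247,0.133,0.71],[0,0,0.151],0.4],[[-0.247,0.133,0.71],[0,0,0.151],0.4],[[-0.247,0.133,0.71],[0,0,0.151],0.4]]'

```text
time: 3.35
tcp_pos: [0.4956, 0.3028, 0.1008]
tool_rot: [-180.0, -0.0, 166.4]
force: [1.5, 0.1, 0.2]
opening: 0.0345
gripper_force: 0.0
```

Run:
```python
from m import *
s=manip.sense(); print(s['tcp_pos'],s['tool_rot'],s['opening'])
C=cam('wrist'); p,d=manip.grab_frame('wrist'); cv2.imwrite('pics/w2.png',p); np.save('w2.npy',d)
W,hsv=recess(C,p,d)
red=((hsv[...,0]<6)|(hsv[...,0]>172))&(hsv[...,1]>140)&(hsv[...,2]>50)&(W[...,2]>.05)&(W[...,2]<.085)&(abs(W[...,0]-.4955)<.03)&(abs(W[...,1]-.303)<.03)
q=W[red]; print(len(q),q.mean(0),q.min(0),q.max(0)); t=q[q[:,2]>.076]; print(len(t),t.mean(0) if len(t) else '')
rel([.4955,.303,.05],166.4)
```

```text
[0.4955707  0.30276593 0.10080809] [-1.79973420e+02 -3.54462883e-02  1.66387180e+02] 0.03447614416409903
680 [0.49276453 0.30474516 0.07194099] [0.48879818 0.29898596 0.05018477] [0.50063004 0.30986027 0.07968128]
392 [0.49458653 0.30432886 0.07761962]
shift [ 0.004 -0.002  0.174] turn [ 0.001  0.001 -0.   ]
```

View pics/w2.png

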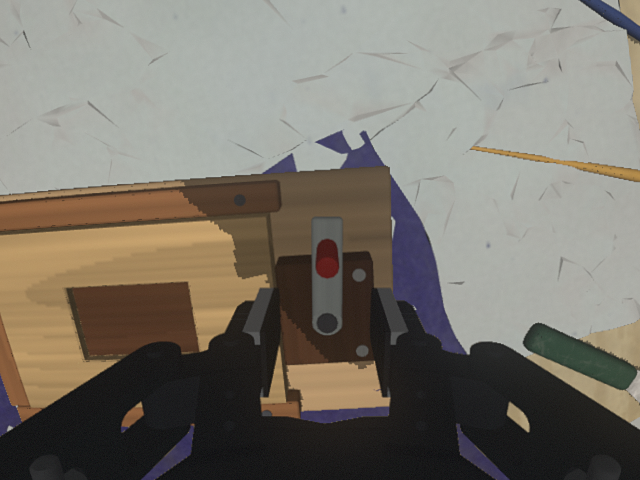

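The pin (327,258) lies between the fingers, in line with the bar. The pivot screw is at (327,323). I'll descend and pinch.

Call:
servo_tool --rows '[[[0.004,-0.002,0.1],[0,0,0],0.4],[[0.004,-0.003,0.17],[0,0,0],0.4],[[0.004,-0.003,0.17],[0,0,0],0.4],[[0.004,-0.003,0.17],[0,0,0],0],[[0.004,-0.003,0.17],[0,0,0],0],[[0.004,-0.003,0.17],[0,0,0],0],[[0.004,-0.003,0.17],[0,0,0],0]]' --squeeze 20

```text
time: 4.1
tcp_pos: [0.4959, 0.303, 0.0514]
tool_rot: [179.9, 0.2, 166.4]
force: [-0.9, 1.1, 9.1]
opening: 0.0096
gripper_force: 19.9
```

Call:
servo_tool --rows '[[[-0.002,-0.022,0],[0,0,-0.089],0],[[-0.006,-0.043,0],[0,0,-0.178],0],[[-0.014,-0.064,0],[0,0,-0.267],0],[[-0.024,-0.083,0],[0,0,-0.356],0],[[-0.037,-0.101,0],[0,0,-0.444],0],[[-0.052,-0.116,0],[0,0,-0.533],0]]'

```text
time: 4.7
tcp_pos: [0.5035, 0.2656, 0.0515]
tool_rot: [-180.0, 0.3, -145.3]
force: [1.2, 1.4, 5.9]
opening: 0.0092
gripper_force: 19.7
```

Call:
servo_tool --rows '[[[-0.002,-0.022,0],[0,0,-0.089],0],[[-0.006,-0.043,0],[0,0,-0.178],0],[[-0.014,-0.064,0],[0,0,-0.267],0],[[-0.024,-0.083,0],[0,0,-0.356],0],[[-0.037,-0.101,0],[0,0,-0.444],0],[[-0.048,-0.113,0],[0,0,-0.515],0],[[-0.048,-0.113,0],[0,0,-0.515],0]]'

```text
time: 5.4
tcp_pos: [0.5347, 0.2466, 0.0515]
tool_rot: [-179.8, 0.3, -99.0]
force: [2.0, 6.3, 6.2]
opening: 0.0093
gripper_force: 19.8
```

Run:
```python
from m import *
s=manip.sense(); print(s['tcp_pos'],s['tool_rot'],s['opening'],s['force'])
rel([.5336,.2462,.05],-99.9)
```

```text
[0.53471266 0.24664319 0.051456  ] [-179.79160473    0.2571257   -99.04251538] 0.009325844253354905 [2.03549227 6.29277127 6.21052332]
shift [0.002 0.003 0.005] turn [-0.002  0.003  0.01 ]
```

Secured by the numbers. I'll release, rise and check from above.

Call:
servo_tool --rows '[[[0,0,0],[0,0,0],0.5],[[0,0,0],[0,0,0],0.5],[[0,0,0],[0,0,0],0.5],[[0,0,-0.15],[0,0,0],0.5],[[0,0,-0.3],[0,0,0],1],[[0,0,-0.5],[0,0,0],1],[[0,0,-0.67],[0,0,0],1],[[0,0,-0.67],[0,0,0],1]]'

```text
time: 6.2
tcp_pos: [0.5344, 0.2455, 0.2561]
tool_rot: [-179.6, 0.2, -99.3]
force: [0.6, -0.1, -0.0]
opening: 0.0851
gripper_force: 0.0
```

Call:
servo_tool --rows '[[[0,0,0],[0,0,0],1],[[0,0,0],[0,0,0],1]]'

```text
time: 6.4
tcp_pos: [0.5317, 0.2446, 0.2487]
tool_rot: [179.9, -0.1, -99.3]
force: [0.2, 0.3, -1.1]
opening: 0.0853
gripper_force: 0.0
```

Run:
```python
from m import *
s=manip.sense(); print(s['tcp_pos'],s['tool_rot'],s['opening'],s['force'])
C=cam('wrist'); p,d=manip.grab_frame('wrist'); cv2.imwrite('pics/w3.png',p); np.save('w3.npy',d)
W,hsv=recess(C,p,d)
near=(abs(W[...,0]-.52)<.09)&(abs(W[...,1]-.22)<.13)
red=((hsv[...,0]<6)|(hsv[...,0]>172))&(hsv[...,1]>140)&(hsv[...,2]>50)&(W[...,2]>.05)&near
q=W[red]; t=q[q[:,2]>.074]; print('pin',len(q),t.mean(0))
g=(hsv[...,1]<50)&(W[...,2]>.037)&(W[...,2]<.047)&near; q=W[g]; print('bar',len(q),cv2.minAreaRect((q[:,:2]*1000).astype(np.float32)))
f=(W[...,2]>.015)&(W[...,2]<.0268)&near&(abs(W[...,0]-.52)<.06)&(abs(W[...,1]-.167)<.06)
n,l,st,_=cv2.connectedComponentsWithStats(cv2.morphologyEx(f.astype(np.uint8),cv2.MORPH_OPEN,np.ones((3,3)))); k=1+st[1:,4].argmax(); q=W[l==k]
print('rec',len(q),q.mean(0),cv2.minAreaRect((q[:,:2]*1000).astype(np.float32)))
```

```text
[0.53165298 0.24458862 0.24869415] [ 1.79908152e+02 -5.28709330e-02 -9.92987364e+01] 0.08531316170723888 [ 0.20010393  0.28784219 -1.14715753]
pin 180 [0.53463156 0.24623303 0.07788544]
bar 1156 ((537.9067993164062, 266.0718688964844), (72.12898254394531, 17.596662521362305), 80.88226318359375)
rec 5377 [0.519283   0.16720169 0.02407175] ((519.517578125, 168.11001586914062), (83.14456176757812, 53.56242370605469), 79.71890258789062)
```

View pics/w3.png

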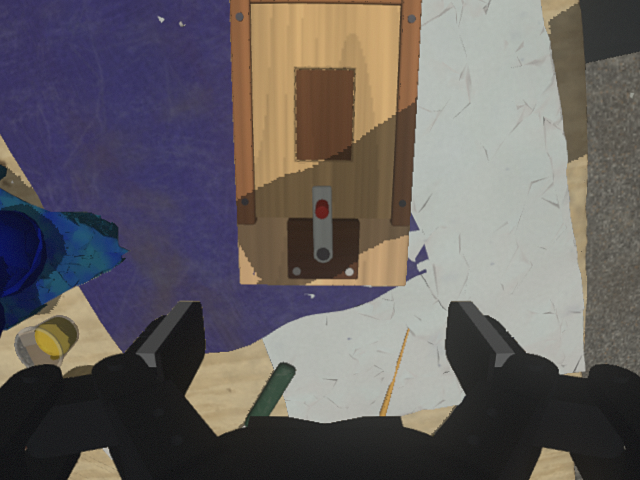

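The bar is square across the panel's edge, with the pin at (322,210) and the recess at (325,114). Measured: recess (0.5195, 0.1677), y axis at 79.8°. Next, the block.

Call:
servo_tool --rows '[[[0.9,0.1,-0.15],[0,0,0],1],[[0.9,0.1,-0.15],[0,0,0],1],[[0.9,0.1,-0.15],[0,0,0],1],[[0.9,0.1,-0.15],[0,0,0],1],[[0.9,0.1,-0.15],[0,0,0],1],[[0.9,0.1,-0.15],[0,0,0],1],[[0.9,0.1,-0.15],[0,0,0],1]]'

```text
time: 7.15
tcp_pos: [0.4577, -0.0193, 0.294]
tool_rot: [179.9, -0.0, -99.5]
force: [0.4, -0.4, -0.2]
opening: 0.0857
gripper_force: 0.0
```

Call:
servo_tool --rows '[[[0.42,0.1,0],[0,0,0],1],[[0.42,0.1,0],[0,0,0],1],[[0.42,0.1,0],[0,0,0],1],[[0.42,0.1,0],[0,0,0],1],[[0.42,0.1,0],[0,0,0],1],[[0.42,0.1,0],[0,0,0],1]]'

```text
time: 7.75
tcp_pos: [0.4092, -0.1352, 0.2943]
tool_rot: [179.9, 0.1, -99.2]
force: [0.1, -0.3, 1.2]
opening: 0.0855
gripper_force: 0.0
```

```bash
cat > b.py <<'E'
from m import *
import sys
s=manip.sense(); print(s['tcp_pos'],s['tool_rot'],s['joints'])
C=cam('wrist'); p,d=manip.grab_frame('wrist'); cv2.imwrite(sys.argv[1],p)
W,hsv=recess(C,p,d)
for r in manip.masks_of('block_center','wrist'):
    m=r['region']; P=W[m]; t=P[(P[:,2]>.034)&(P[:,2]<.047)]; v,u=np.nonzero(m)
    if len(t)>50: print(round(r['confidence'],2),u.mean(),v.mean(),np.median(hsv[m],0),len(t),np.round(t.mean(0),4),cv2.minAreaRect((t[:,:2]*1000).astype(np.float32)))
E
python3 b.py pics/w4.png
```

```text
[ 0.4091803  -0.1351779   0.29430671] [ 1.79919926e+02  5.08396579e-02 -9.92372070e+01] [-2.80393555e+01  4.27813737e+00 -1.12215090e+01  7.45925400e+01
  2.23188282e-02 -1.08802202e+02]
0.76 390.7540570789032 127.41214325685506 [ 88. 146. 150.] 3449 [ 0.3324 -0.1898  0.0403] ((331.6996765136719, -189.4070587158203), (46.084598541259766, 75.44075012207031), 41.09664535522461)
0.57 270.227046460177 120.73534292035399 [ 14.  71. 104.] 3544 [ 0.4512 -0.2156  0.0403] ((451.753173828125, -215.32708740234375), (76.01004028320312, 46.440956115722656), 3.572657823562622)
```

View pics/w4.png

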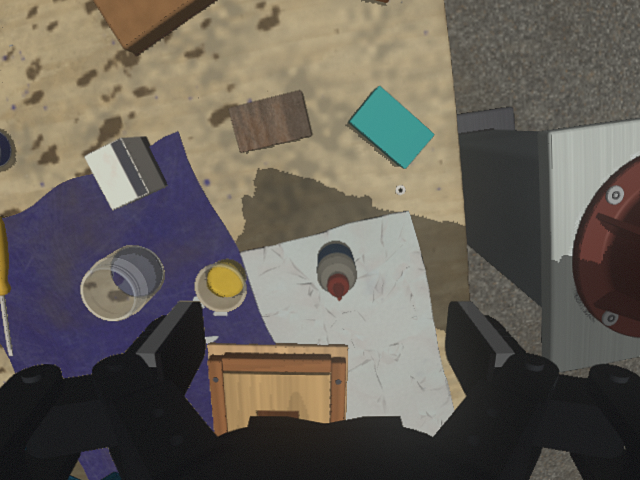

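The dark block is at (270,121), turquoise is at (391,127), carton at (122,170), and the row of jar, cup and bottle is at (122,283), (221,287) and (337,268). Block pose is (0.4515, -0.2155), long axis at 3.6°.

Run:
```python
from h import *
rel([.4515,-.2155,.13],-176.4)
```

```text
shift [ 0.242 -0.182  0.549] turn [ 0.001 -0.     0.858]
```

Call:
servo_tool --rows '[[[0.242,-0.182,0.1],[0,0,0.858],1],[[0.242,-0.182,0.1],[0,0,0.858],1],[[0.242,-0.182,0.1],[0,0,0.858],1],[[0.242,-0.182,0.1],[0,0,0.858],1],[[0.242,-0.182,0.2],[0,0,0.858],1],[[0.242,-0.182,0.3],[0,0,0.858],1],[[0.242,-0.182,0.4],[0,0,0.858],1],[[0.242,-0.182,0.45],[0,0,0.858],1]]'

```text
time: 8.65
tcp_pos: [0.4506, -0.215, 0.1576]
tool_rot: [179.9, -0.1, -168.3]
force: [-0.2, 1.1, 0.4]
opening: 0.0856
gripper_force: 0.0
```

Call:
servo_tool --rows '[[[0,0,0],[0,0,0.1],1],[[0,0,0],[0,0,0.1],1],[[0,0,0],[0,0,0.1],1]]'

```text
time: 8.95
tcp_pos: [0.4517, -0.2162, 0.1602]
tool_rot: [-180.0, 0.0, -176.8]
force: [0.3, -0.2, 0.0]
opening: 0.0855
gripper_force: 0.0
```

```bash
python3 b.py pics/w5.png; python3 -c "
from h import *
rel([.4515,-.2155,.004],-176.4)"
```

```text
[ 0.45174762 -0.21624361  0.16023223] [-1.79992721e+02  1.21619076e-02 -1.76752788e+02] [-3.39502094e+01  1.59551178e+01 -1.72777655e+01  5.67530285e+01
  1.55456905e-03 -3.71974204e+01]
0.92 324.8316891789346 218.31112460160875 [15. 67. 63.] 6353 [ 0.4496 -0.2159  0.0404] ((451.319580078125, -215.70079040527344), (74.50678253173828, 45.740478515625), 3.862266778945923)
0.65 143.58752665245203 55.77867803837953 [ 13. 189. 200.] 7513 [ 0.3415 -0.3485  0.04  ] ((340.33636474609375, -350.2378234863281), (47.422664642333984, 75.26155090332031), 69.68783569335938)
0.58 372.8129285014692 50.258325171400585 [ 88. 152. 149.] 7953 [ 0.3329 -0.1902  0.0403] ((331.7412414550781, -189.59780883789062), (46.1397819519043, 75.5396957397461), 41.44668960571289)
shift [0.001 0.004 0.522] turn [-0.     0.    -0.005]
```

Call:
servo_tool --rows '[[[0,-0.002,0.15],[0,0,-0.005],1],[[0,-0.002,0.3],[0,0,-0.005],1],[[0,-0.002,0.4],[0,0,-0.005],1],[[0,-0.002,0.48],[0,0,-0.005],1],[[0,-0.002,0.52],[0,0,-0.005],1],[[0,-0.002,0.52],[0,0,-0.005],1]]'

```text
time: 9.65
tcp_pos: [0.4507, -0.2168, 0.0032]
tool_rot: [179.9, -0.1, -176.5]
force: [0.6, 0.2, 0.7]
opening: 0.0851
gripper_force: 0.0
```

Call:
servo_tool --rows '[[[0,0,0],[0,0,0],0.3],[[0,0,0],[0,0,0],0.3],[[0,0,0],[0,0,0],0.3],[[0,0,0],[0,0,0],0.3],[[0,0,0],[0,0,0],0.3]]' --squeeze 40

```text
time: 10.15
tcp_pos: [0.4522, -0.2179, 0.0055]
tool_rot: [-179.9, 0.1, -176.6]
force: [-1.7, 1.2, 7.9]
opening: 0.045
gripper_force: 40.4
```

Call:
servo_tool --rows '[[[0,0,-0.05],[0,0,0],0.3],[[0,0,-0.15],[0,0,0],0.3],[[0,0,-0.3],[0,0,0],0.3],[[0,0,-0.45],[0,0,0],0.3],[[0,0,-0.6],[0,0,0],0.3],[[0,0,-0.75],[0,0,0],0.3],[[0,0,-0.75],[0,0,0],0.3],[[0,0,-0.75],[0,0,0],0.3]]'

```text
time: 10.95
tcp_pos: [0.4519, -0.2177, 0.2305]
tool_rot: [-179.9, 0.1, -176.6]
force: [0.5, 0.2, -0.8]
opening: 0.0447
gripper_force: 41.8
```

```bash
python3 b.py pics/w6.png
python3 - <<'E'
from h import *
s=manip.sense(); print(s['opening'],s['gripper_force'])
rel([.45,-.21,.25],-100.2); rel([.52,.05,.25],-100.2)
E
```

```text
[ 0.45189732 -0.21771691  0.23054761] [-1.79890889e+02  1.41852069e-01 -1.76586838e+02] [-3.40803828e+01  1.32647424e+01 -9.94681828e+00  6.66094780e+01
 -2.30017151e-04 -3.74934106e+01]
0.89 179.7915223486723 65.93468579910935 [ 13. 184. 223.] 5124 [ 0.3399 -0.3488  0.04  ] ((340.2764892578125, -350.112060546875), (46.922969818115234, 75.4630126953125), 68.59942626953125)
0.81 366.6425792106726 63.622382805262184 [ 88. 148. 171.] 5251 [ 0.3318 -0.1897  0.0404] ((331.9231262207031, -189.55264282226562), (46.500144958496094, 75.50810241699219), 41.43760681152344)
0.044842180244288335 41.822277903556824
shift [ 0.001  0.023 -0.072] turn [ 0.001 -0.    -0.849]
shift [-0.283  0.875 -0.072] turn [ 0.001 -0.    -0.849]
```

Call:
servo_tool --rows '[[[-0.05,0.15,-0.07],[0,0,-0.095],0.3],[[-0.1,0.3,-0.07],[0,0,-0.19],0.3],[[-0.15,0.45,-0.07],[0,0,-0.285],0.3],[[-0.2,0.6,-0.07],[0,0,-0.38],0.3],[[-0.24,0.72,-0.07],[0,0,-0.47],0.3],[[-0.27,0.82,-0.07],[0,0,-0.56],0.3],[[-0.28,0.87,-0.07],[0,0,-0.65],0.3],[[-0.28,0.87,-0.07],[0,0,-0.74],0.3]]'

```text
time: 11.85
tcp_pos: [0.5188, 0.0504, 0.2484]
tool_rot: [179.8, -0.0, -109.5]
force: [0.4, -0.1, -0.5]
opening: 0.0448
gripper_force: 41.8
```

Call:
servo_tool --rows '[[[0,0,0],[0,0,-0.05],0.3],[[0,0,0],[0,0,-0.11],0.3],[[0,0,0],[0,0,-0.11],0.3]]'

```text
time: 12.15
tcp_pos: [0.5188, 0.0483, 0.2486]
tool_rot: [179.8, -0.0, -100.0]
force: [-0.0, -0.0, -1.0]
opening: 0.0447
gripper_force: 41.8
```

Run:
```python
from m import *
s=manip.sense(); print(s['tcp_pos'],s['tool_rot'],s['joints'],s['gripper_force'],s['time'])
C=cam('wrist'); p,d=manip.grab_frame('wrist'); cv2.imwrite('pics/w7.png',p); W,hsv=recess(C,p,d)
T=Ro.from_euler('xyz',s['tool_rot'],degrees=True).inv().apply((W-s['tcp_pos']).reshape(-1,3)).reshape(W.shape)
m=(abs(T[...,1])<.021)&(abs(T[...,0])<.06)&(T[...,2]<.03)&(T[...,2]>-.06)
v,u=np.nonzero(m); q=T[m]; print(len(q))
if len(q): print(u.min(),u.max(),v.min(),v.max(),q.min(0),np.percentile(q,[2,50,98],axis=0))
np.save('T7.npy',T)
rel([.5195,.1677,.12],-100.2); rel([.5195,.1677,.0455],-100.2)
```

```text
[0.51877648 0.048306   0.24864524] [ 1.79840907e+02 -2.19937218e-02 -1.00008477e+02] [-2.72220901e+00  1.52735231e+01 -4.54941887e+00  7.03376560e+01
 -1.63875362e-03 -8.27136996e+01] 41.811347007751465 12.15
24778
261 388 199 408 [-0.03758691 -0.02099988 -0.03715383] [[-3.46095078e-02 -2.01369428e-02 -3.61146719e-02]
 [ 8.36147840e-03 -8.87569916e-05 -3.48849192e-02]
 [ 3.75096153e-02  2.01513206e-02 -7.02612744e-03]]
shift [-0.392  0.068  0.43 ] turn [ 0.001 -0.    -0.   ]
shift [-0.393  0.067  0.678] turn [ 0.001 -0.    -0.   ]
```

View pics/w7.png

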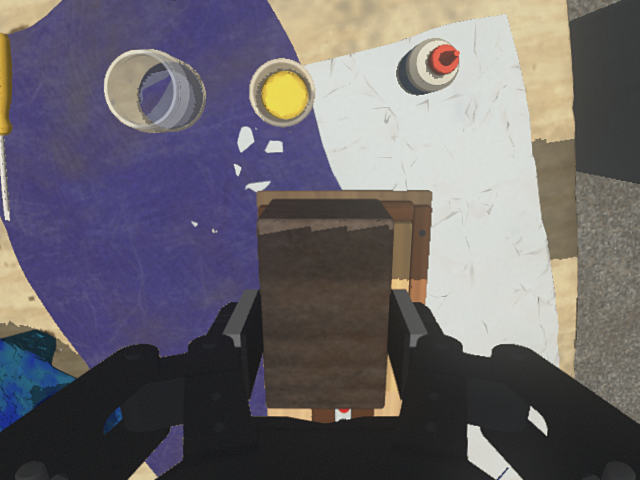

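The block is held square between the fingers (top face around (325,310)), and the row is undisturbed. I'll measure the block's pose in the tool.

Run:
```python
import numpy as np,cv2
T=np.load('T7.npy'); m=(abs(T[...,1])<.026)&(abs(T[...,0])<.06)&(abs(T[...,2]+.0355)<.004)
m=cv2.morphologyEx(m.astype(np.uint8),cv2.MORPH_OPEN,np.ones((7,7)))>0
q=T[m]; q=q[abs(q[:,0])<.05]; A=np.c_[q[:,:2],np.ones(len(q))]; print(len(q),np.linalg.lstsq(A,q[:,2],rcond=None)[0])
print(cv2.minAreaRect((q[:,:2]*1000).astype(np.float32)),np.percentile(q,[.5,99.5],axis=0))
```

```text
24684 [ 0.00162553 -0.00160036 -0.03495557]
((0.27033233642578125, -0.1546764373779297), (75.53038024902344, 51.810829162597656), 0.7440725564956665) [[-0.03620782 -0.02248157 -0.0372549 ]
 [ 0.03741985  0.02281742 -0.03310867]]
```

Call:
servo_tool --rows '[[[-0.15,0.03,0],[0,0,0],0.3],[[-0.3,0.05,0],[0,0,0],0.3],[[-0.393,0.067,0.1],[0,0,0],0.3],[[-0.393,0.067,0.25],[0,0,0],0.3],[[-0.393,0.067,0.4],[0,0,0],0.3],[[-0.393,0.067,0.5],[0,0,0],0.3],[[-0.393,0.067,0.5],[0,0,0],0.3],[[-0.393,0.067,0.5],[0,0,0],0.3]]'

```text
time: 13.0
tcp_pos: [0.5204, 0.1677, 0.1004]
tool_rot: [179.9, -0.0, -100.2]
force: [-0.1, -0.3, -0.2]
opening: 0.0449
gripper_force: 41.8
```

Run:
```python
from m import *
s=manip.sense(); print(s['tcp_pos'],s['tool_rot'],s['gripper_force'],s['force'])
C=cam('wrist'); p,d=manip.grab_frame('wrist'); cv2.imwrite('pics/w8.png',p); W,hsv=recess(C,p,d)
f=(W[...,2]>.026)&(W[...,2]<.034)&(abs(W[...,0]-.52)<.1)&(abs(W[...,1]-.1)<.1); print('face z',np.median(W[f][:,2]),f.sum())
rel([.5195,.1677,.047],-100.2)
```

```text
[0.52035585 0.16767401 0.10036945] [ 1.79945691e+02 -1.98069064e-02 -1.00190530e+02] 41.77333116531372 [-0.06178094 -0.31501245 -0.20285085]
face z 0.029790042880563264 55772
shift [0.002 0.007 0.181] turn [-0.001  0.     0.   ]
```

Call:
servo_tool --rows '[[[0.001,0.002,0.05],[0,0,0],0.3],[[0.001,0.002,0.1],[0,0,0],0.3],[[0.001,0.002,0.14],[0,0,0],0.3],[[0.001,0.002,0.165],[0,0,0],0.3],[[0.001,0.002,0.176],[0,0,0],0.3],[[0.001,0.002,0.176],[0,0,0],0.3],[[0.001,0.002,0.176],[0,0,0],0.3],[[0.001,0.002,0.176],[0,0,0],0.3]]'

```text
time: 13.85
tcp_pos: [0.5203, 0.1677, 0.0478]
tool_rot: [-180.0, 0.0, -100.1]
force: [0.4, -0.4, -0.7]
opening: 0.0447
gripper_force: 41.8
```

Run:
```python
from m import *
for k in range(2):
    s=manip.sense(); print(s['tcp_pos'],s['tool_rot'],s['gripper_force'],s['force'],abs(s['joint_vel']).max())
    C=cam('wrist'); p,d=manip.grab_frame('wrist')
W,hsv=recess(C,p,d)
m=(abs(W[...,2]-.0825)<.006)&(abs(W[...,0]-.52)<.05)&(abs(W[...,1]-.168)<.045)
m=cv2.morphologyEx(m.astype(np.uint8),cv2.MORPH_OPEN,np.ones((9,9)))>0; q=W[m]; print('block top',len(q),np.median(q[:,2]),cv2.minAreaRect((q[:,:2]*1000).astype(np.float32)))
s=cam('side'); p,d=manip.grab_frame('side'); cv2.imwrite('pics/side9.png',cv2.resize(p[150:290,230:430],None,fx=4,fy=4,interpolation=cv2.INTER_CUBIC))
```

```text
[0.52033445 0.16768811 0.0478431 ] [-1.79953103e+02  1.61213496e-02 -1.00098063e+02] 41.8416702747345 [ 0.4177163  -0.41693911 -0.66378394] 0.09695592851424228
[0.52028967 0.16766583 0.04776393] [-1.79955893e+02  1.63419846e-02 -1.00098364e+02] 41.84139668941498 [ 0.41572836 -0.85327987 -0.67766602] 0.2814459745712407
block top 25107 0.08269596208811689 ((520.140869140625, 167.35299682617188), (75.29642486572266, 57.13077926635742), 80.0101089477539)
```

View pics/side9.png

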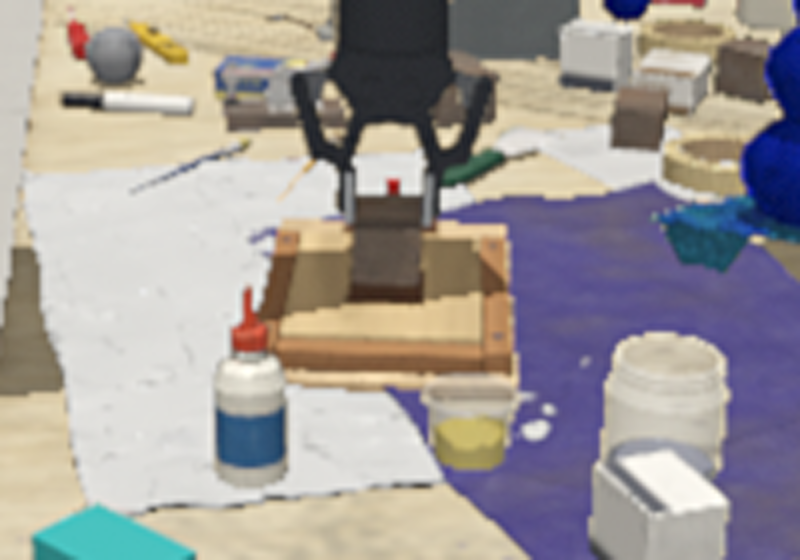

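The block is held level over the recess (crop (388,245)), and the red pin is still in place behind it (393,187). The top is at 82.7 mm, so the underside is about 12.7 mm above the face. The centre is within 1 mm, and the bottle, cup, jar and carton are untouched. Handing in.

```bash
python3 -c "
from plant import manip
print(manip.finish_job())"
```

```text
the job is handed in; nothing more can be done
None
```

The job is handed in: the turnbutton is square across the panel's edge, and the gripper holds the dark block level and centred over the recess, its underside about 13 mm above the panel by my last measurement; the hand-in returned no verdict.

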